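# Unlock and hold back the index plunger of the vial-rack carriage

### The job

The carriage with the vial rack is to be freed for changing stations: draw the steel lock pin straight up out of its bore in the plunger housing and park it in the open side notch of the housing's ear, hanging upright by its flange, and let go of it. Then pull the black spool knob of the sprung index plunger fully back, so that its tip is clear of the seat hole in the carriage, and finish while holding it there: do not let go at the end. Leave the carriage at its station, and do not shove or knock over the glass flask and the beaker that stand beside the fixture.

Things in the scene. Friction and masses are not known exactly. Their poses are not given: they have to be found in the camera images.
- fixture: aluminium indexing fixture, immovable. Origin on the worktop straight below the lock-pin bore; x axis from the knob towards the rack (yaw within 0.4 rad), y left, z up. In its frame (mm): base plate x -52..128, y +-90, z 0..10; plunger housing x +-30, y +-26, flat top z 76; notched ear x +-22, y 26..80, z 66..76; rack on carriage x 40..126, y +-70, up to z 76. Bare worktop below the knob
- bore (a point): centre of the mouth of the vertical lock-pin bore (13 mm diameter), in the flat top of the housing; z = 76 mm above the worktop
- notch (a point): where the pin is to hang: point on the ear's top face (z = 76 mm), 55 mm to the fixture's +y side of the bore. The notch is a slot 14 mm wide through the 10 mm thick ear, along the fixture's y axis from y = 44 mm to its open end at y = 80 mm; the pin can be lowered in from above or slid in from the open end; its flange then rests on the ear
- pin_seat (a point): on the lock pin's axis, at the underside of its flange (z axis up the pin). Loose steel pin, about 70 g: shaft 10 mm diameter, 48 mm long below this point, chamfered foot; flange 26 mm diameter, 7 mm thick; round grip above. At the start it stands in the bore, flange on the housing, and passes through a cross hole in the plunger bar, which then moves at most some 4 mm
- pin_grip (a point): where to grasp the lock pin: centre of its round grip, 30 mm above pin_seat. Grip 18 mm diameter, 35 mm tall (7 to 42 mm above the flange's underside), free all round; best from above
- lock_pin: the loose lock pin as a whole; origin at the centre of its lower end, 48 mm below pin_seat, z axis along the pin, up
- plunger: the sprung steel plunger bar with its black spool-shaped knob at the front (-x) end; it slides along the fixture's x, its axis level, 50 mm above the worktop. Origin on the axis, straight above the fixture's origin at the start; the knob reaches from 66 to 119 mm to the -x side of it
- knob_neck (a point): where to grasp the knob: middle of its neck, on the axis, 50 mm above the worktop, 92 mm to the fixture's -x side of the bore at the start. The neck is 18 mm diameter and 36 mm long, between a 28 mm flange at the rear and a 30 mm flange at the front; grip it from above, fingers closing along the fixture's y. The free worktop is 50 mm below the axis
- plunger_travel (a joint): travel of the plunger: 0 = spring-seated with the tip in the carriage's seat hole, 0.025 m = fully back against its stop (it moves along the fixture's -x axis). The spring pushes it home with 5 N at 0 and 10 N at 0.025; the tip has left the seat hole at 0.010
- carriage (a joint): sideways position of the rack carriage on its rail along the fixture's y (m): 0 = at its station, stops at +-0.012; light friction (3 N), locked by the plunger tip while that is seated
- seat_hole (a point): mouth of the seat hole in the carriage's front lip, 11 mm wide, 50 mm above the worktop
- flask: small clear conical flask, 51 mm across, 79 mm tall, loose, standing about 14 cm to the fixture's -y side; origin at the centre of its underside, z axis up; leave it alone
- beaker: small clear beaker, 41 mm across, 50 mm tall, loose, standing about 15 cm to the fixture's +y side; origin at the centre of its underside, z axis up; leave it alone
Things that resemble listed ones, but are neither listed nor needed, are in the scene too. What is meant by the lock_pin is not red, and is the smaller of those in its own colour.

How it is judged (in metres and radians):
On the way, in this order (a step that is already met when the one before it is completed fails the run):
1. the lock pin hangs upright by its flange in the side notch and has been let go (horizontal distance between pin_seat and notch below 0.012 m and z of pin_seat in the frame of fixture between 0.072 and 0.08 m and angle between pin_seat's own z axis and vertical below 0.15 rad and contact force between the fingers and lock_pin below 0.3 N), for 0.2 s.
2. the plunger is pulled fully back by the gripper (value of joint plunger_travel above 0.02 m and contact force between the fingers and plunger above 3 N), for 0.3 s.
At the end, for the whole second after the job is handed in: The gripper holds the knob (over 3 N), the plunger over 20 of its 25 mm back; the pin hangs untouched in the notch, axis within 12 mm of the notch point, flange within 4 mm of the ear's top, tilt under 0.15 rad; the carriage within 6 mm of its station (all of step 1 and all of step 2 and value of joint carriage between -0.006 and 0.006 m); the arm keeps its last pose, push and grip.
It fails at once if the flask is shoved or knocked over (distance of flask from where it was at the start of the episode above 0.03 m or angle between flask's own z axis and vertical above 0.5 rad).
It fails at once if the beaker is shoved or knocked over (distance of beaker from where it was at the start of the episode above 0.03 m or angle between beaker's own z axis and vertical above 0.5 rad).
It also fails if it takes over 45 s, if anything falls off the work surface, if the arm or the gripper's body presses on something with over 40 N, if the wrist force passes 120 N, or if a joint passes its speed limit or range.

### The arm

A 6-joint arm with a two-finger parallel gripper is mounted at the origin on a cart in front of the work surface, level with it; the furniture and walls round the work are solid. World frame = base frame: x ahead of the robot, y to its left, z up, the work surface at z = 0. Lengths are in mm, angles in degrees, forces in N, time in s.
With the tool pointing down it reaches from about 350 to 850 mm from the base axis. Payload 8.1 kg.
Tool frame: the origin (TCP) lies midway between the tips of the shut fingers; the grasp point (between the pads) lies 19 mm behind it (r.pinch_z is the distance from the TCP to the grasp point, in mm); z points along the fingers, y is the line along which they close (so a half turn about z gives the same grasp; the last joint's range is limited). The gripper opens to 85 mm and grips with 20 to 120 N. Pads are 22 mm wide; open, the fingers measure 114 mm over their backs; the gripper's body (76 mm by 85 mm) begins 54 mm behind the grasp point. The pads swing forward as they close: fully open they stand 13 mm farther back than shut.
Start: joints at [-82.07, 7.471, 85.268, -0, 87.261, -4.893], TCP at [133.182, -585.036, 209.092] pointing down, gripper open.
Joint ranges: [-169.43, 169.43], [-51.17, 129.36], [1.28, 143.12], [-76.62, 256.62], [0, 156.53], [-152.29, 152.29]. Speed limits (degrees/s): [136.94, 136.94, 159.86, 180, 180, 180].

### API

Orientations are given as [roll, pitch, yaw] about the fixed x, y, z axes, in that order (R = Rz(yaw) Ry(pitch) Rx(roll)).
In Python, from bench import sensors, optics, job, r gives the robot as it stands.
- The arm moves only by the tool play_rows, never from a script. Its argument "motion" is a list that holds one entry, the list of rows, each a list of 6 numbers: the shift along the tool's x, y, z in cm, then the turn, a rotation vector about the tool's x, y, z in degrees. In form: [[[x, y, z, ax, ay, az], ...]]. A call has 1 to 5 rows; each row is the pose to reach, as a shift and turn from the pose commanded when the call began, along the tool's axes at that moment; what a row does not reach only later rows make up. A row lasts 1/10 s, in which the tool goes at most 50 mm and 8.59 degrees, less where a joint would pass 70% of its speed; a pose out of reach is approached as far as the arm can. A call with a gripper value outside its range is refused whole. "jaw" is the opening, from 0 (shut) to 1 (fully open), set as the call begins (left out, the last holds). The fingers move at their own pace and stop on an object; "squeeze" is the grip in N (left out, the last holds). Time passes only in rows, so rows that repeat a pose let the fingers close. It gives the time, the measured TCP pose, the force, the opening and the grip force at its end, in the units of the state.
- sensors.sense(): the state, without advancing time (a new reading comes with each control period).
- optics.snapshot(name): name is "side" or "top" or "wrist"; returns a dict with "pixels" (384x512x3 uint8, red, green, blue), "mtx" (3x3 intrinsics, pixels), "k1" (the pictures are not rectified: a ray, as slopes to the right and down, at radius r is drawn at 1 + k1 r^2 times it, then the intrinsics apply), "R" (3x3) and "t" (3): a world point X has camera coordinates R X + t; the wrist camera has in their place "T_tool_cam" (4x4, takes a point from camera to tool coordinates, whose origin is the TCP and whose axes are the flange's). Camera axes: x right, y down, z forward; pixel columns grow to the right and rows downward; lengths in mm; the calibration is good to about 2 mm. A picture is of the moment at which its call begins: read the wrist's pose just before it. There is no depth.
- job.hand_in(): hands the job in; it is judged then, once.
The state is a dict: "time": time; "joint_pos": joint angles; "qd": joint speeds; "joint_efforts": joint torques, N m; "tool_pos": TCP position; "tcp_rot": TCP orientation; "ft_force": force on the tool from outside, world axes, zero at the start; "wrist_torque": the same for the moment, N m; "finger_gap": finger opening in mm; "grip_force": force on a finger pad.
Only numpy, scipy, OpenCV 4.12 (cv2) and the standard library are available. Lean on these libraries where they do the work, as an engineer would, in place of code of your own. Each camera call takes 0.05 s, during which the arm holds its last target. There are 200 camera calls.

## Working session

There is one attempt and no reset: what is moved stays moved. The work goes in short steps, Python scripts to look and compute and a tool call to move; the robot and the scene stay as the last step left them, time stands still between calls to the robot, and variables do not carry over. Pictures are saved under pics/ and viewed, at most 10 in all, crops included, and the job is handed in when it is done.

Besides the shell and the picture viewer there is one more tool, called by a JSON object that holds its "name" and its "arguments", one argument or row to a line. play_rows: Moves the arm, as the interface text tells. Its arguments: {"type":"object","properties":{"motion":{"type":"array","items":{"type":"array","items":{"type":"array","items":{"type":"number"}}}},"jaw":{"type":"number"},"squeeze":{"type":"number"}},"required":["motion"]}

```bash
mkdir -p pics; ls; python3 - <<'E'
from bench import sensors, optics, job, r
import cv2, numpy as np
s=sensors.sense(); print({k:np.round(v,2).tolist() for k,v in s.items()}, r.pinch_z)
for n in ("side","top"):
    d=optics.snapshot(n); np.savez(f"{n}0.npz",**d)
    cv2.imwrite(f"pics/{n}0.png",d["pixels"][:,:,::-1])
    print(n,{k:np.round(d[k],4).tolist() for k in d if k!="pixels"})
d=optics.snapshot("wrist"); np.savez("wrist0.npz",**d); print(d["T_tool_cam"].round(3).tolist(), d["mtx"].tolist(), d["k1"])
cv2.imwrite("pics/wrist0.png",d["pixels"][:,:,::-1])
E
```

```text
pics
{'time': 0.0, 'joint_pos': [-82.07, 7.52, 85.33, -0.0, 87.26, -4.89], 'qd': [0.01, -0.03, 0.07, 0.11, 0.04, 0.09], 'joint_efforts': [0.0, -56.94, -50.05, -0.0, 0.01, 0.0], 'tool_pos': [133.1, -584.44, 208.02], 'tcp_rot': [-179.89, -0.01, 12.82], 'ft_force': [-0.35, 0.71, -1.07], 'wrist_torque': [0.04, -0.03, 0.01], 'grip_force': 0.0, 'finger_gap': 85.59} 18.700000000000003
side {'mtx': [[440.8689, 0.0, 251.8845], [0.0, 440.8689, 195.3105], [0.0, 0.0, 1.0]], 'k1': 0.0398, 'R': [[-0.9729, -0.2305, 0.0165], [-0.1503, 0.5771, -0.8027], [0.1755, -0.7835, -0.5961]], 't': [524.3646, 179.1763, 788.212]}
top {'mtx': [[353.1866, 0.0, 259.8288], [0.0, 353.1866, 189.0434], [0.0, 0.0, 1.0]], 'k1': -0.0092, 'R': [[0.0125, -0.9999, -0.0079], [-0.9967, -0.0118, -0.0809], [0.0808, 0.0089, -0.9967]], 't': [-33.0467, 523.5517, 886.1434]}
[[0.001, -0.944, -0.329, 84.503], [1.0, 0.001, 0.001, 0.463], [-0.001, -0.329, 0.944, -165.202], [0.0, 0.0, 0.0, 1.0]] [[336.78565983738315, 0.0, 252.08517544043906], [0.0, 336.78565983738315, 191.77420203751544], [0.0, 0.0, 1.0]] 0.00046444757342809667
```

View pics/top0.png

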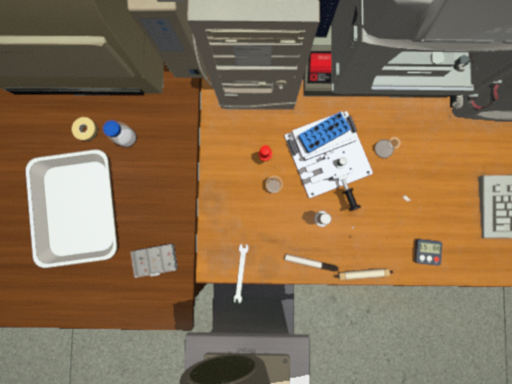

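View pics/side0.png

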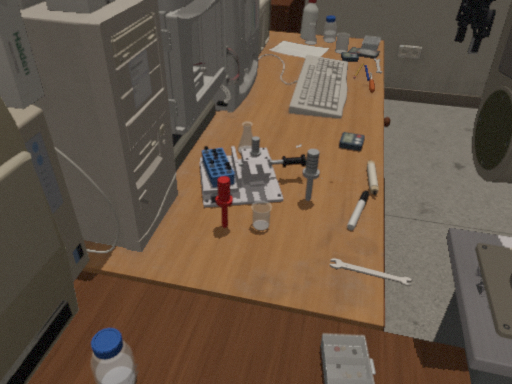

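The top view shows the fixture at about (330,150), with its pin near (341,161) and its knob near (352,198). The decoys are a red pin at (265,153) and a larger grey one at (322,218). The side view agrees. I'll enlarge both for precise points.

```bash
python3 - <<'E'
import cv2
a=cv2.imread("pics/top0.png")[100:220,270:390]; b=cv2.imread("pics/side0.png")[125:215,190:320]
cv2.imwrite("pics/c1.png",cv2.resize(a,(600,600),interpolation=cv2.INTER_CUBIC))
cv2.imwrite("pics/c2.png",cv2.resize(b,None,fx=6,fy=6,interpolation=cv2.INTER_CUBIC))
E
```

```text
(no output)
```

View pics/c1.png

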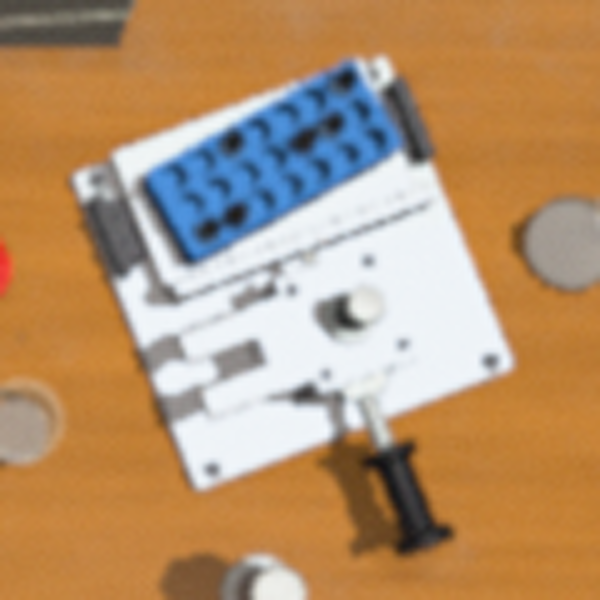

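View pics/c2.png

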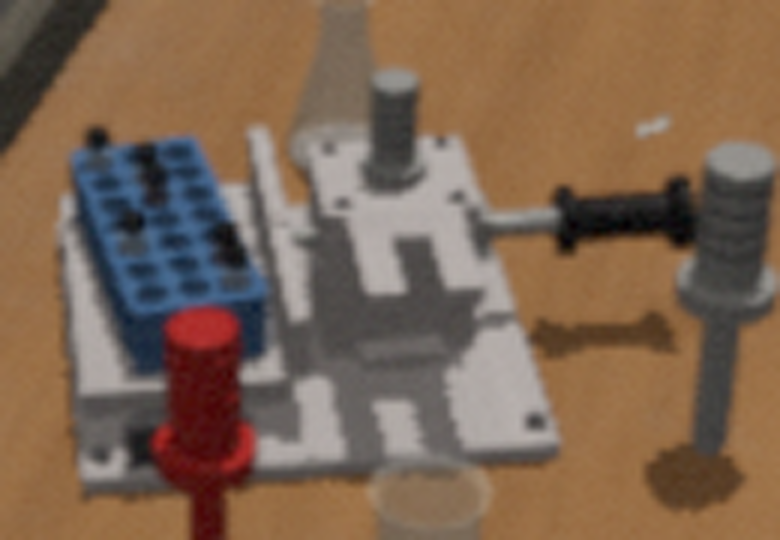

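The crops show the pin top at crop (365,306) top and (394,80) side, the knob between (390,455) and (427,538) in the top crop, and the plate corners and the ear's notch, which opens to the fixture's +y (left in top). I'll fit x, y and yaw.

```bash
cat > h.py <<'E'
import numpy as np, cv2
from scipy.optimize import least_squares
from scipy.spatial.transform import Rotation as Ro
def proj(X,d,R=None,t=None):
    R=d["R"] if R is None else R; t=d["t"] if t is None else t
    c=np.atleast_2d(X)@R.T+t; s=c[:,:2]/c[:,2:]
    s=s*(1+d["k1"]*(s**2).sum(1,keepdims=True)); m=d["mtx"]
    return np.c_[m[0,0]*s[:,0]+m[0,2], m[1,1]*s[:,1]+m[1,2]]
def wcam(d,pos,rpy):  # R,t of the wrist camera
    T=np.eye(4); T[:3,:3]=Ro.from_euler("xyz",rpy,degrees=True).as_matrix(); T[:3,3]=pos
    M=np.linalg.inv(T@d["T_tool_cam"]); return M[:3,:3],M[:3,3]
def fw(P,p):
    c,s=np.cos(p[2]),np.sin(p[2]); P=np.atleast_2d(np.asarray(P,float))
    return np.c_[p[0]+c*P[:,0]-s*P[:,1],p[1]+s*P[:,0]+c*P[:,1],P[:,2]]
E
python3 - <<'E'
from h import *
T=dict(np.load("top0.npz")); S=dict(np.load("side0.npz"))
pt=[[-52,90,10,197,490],[-52,-90,10,515,365],[128,90,10,72,180],[0,0,118,365,306],[-117,0,50,427,538],[-68,0,50,390,455]]
ps=[[-52,90,10,557,450],[128,90,10,82,465],[0,0,118,394,80],[-117,0,50,680,207],[-68,0,50,566,218],[-30,-26,76,460,137]]
pt=np.array(pt,float); ps=np.array(ps,float)
ut=pt[:,3:]/5+[270,100]-.4; us=ps[:,3:]/6+[190,125]-.4
f=lambda p:np.r_[(proj(fw(pt[:,:3],p),T)-ut).ravel(),(proj(fw(ps[:,:3],p),S)-us).ravel()]
q=least_squares(f,[560,-200,.2],loss="soft_l1"); print(q.x,np.degrees(q.x[2])); print(f(q.x).reshape(-1,2).round(1).tolist())
for n,g in (("top",slice(0,12)),("side",slice(12,24))):
    k=least_squares(lambda p:f(p)[g],q.x).x; print(n,k,np.degrees(k[2]))
p=q.x; print(fw([[0,0,0],[0,55,0],[-92,0,50]],p).round(1))
E
```

```text
[ 5.84784099e+02 -2.18698798e+02  3.83203979e-01] 21.955970702314247
[[0.1, 0.4], [0.7, 0.4], [-0.4, -1.2], [0.5, -0.5], [-0.1, 1.2], [-0.3, -0.6], [1.0, -1.5], [-0.1, 2.3], [0.1, -0.3], [0.5, 0.8], [-0.8, 0.4], [-0.5, -0.2]]
top [ 5.84742254e+02 -2.18197243e+02  3.92363757e-01] 22.480787303186855
side [ 5.84761404e+02 -2.20513388e+02  3.60376728e-01] 20.648065553462867
[[ 584.8 -218.7    0. ]
 [ 564.2 -167.7    0. ]
 [ 499.5 -253.1   50. ]]
```

{"name": "play_rows", "arguments": {
  "motion": [
    [[4.0,-2.0,0,0,0,0],[8.4,-4.1,-0.5,0,0,0],[12.8,-6.3,-1,0,0,-2],[17.2,-8.5,-1,0,0,-4],[21.6,-10.6,-1,0,0,-6]]
  ],
  "jaw": 1
}}

```text
time: 0.65
tool_pos: [321.4, -432.3, 219.1]
tcp_rot: [180.0, -0.0, 18.9]
ft_force: [0.6, -0.7, -0.4]
finger_gap: 85.6
grip_force: 0.0
```

```bash
python3 - <<'E'
from h import *
T=dict(np.load("top0.npz")); S=dict(np.load("side0.npz"))
def tri(pairs,z):  # least squares, each pixel with own height; common x,y
    f=lambda p:np.concatenate([proj([[p[0],p[1],zz]],d)[0]-uv for d,uv,zz in pairs])
    return least_squares(f,[550,-150]).x
print("decoy base side",tri([(S,np.array([707/6+190,453/6+125]),0)],0))
def tri3(a,b):
    q=least_squares(lambda p:np.r_[proj([p],T)[0]-a,proj([p],S)[0]-b],[550,-150,100]); return q.x,q.cost
print("decoy top",tri3(np.array([275/5+270,588/5+100]),np.array([740/6+190,160/6+125])))
print("red top",tri3(np.array([265,150]),np.array([203/6+190,328/6+125])))
print("pin top",tri3(np.array([365/5+269.6,306/5+99.6]),np.array([394/6+189.6,80/6+124.6])))
E
```

```text
decoy base side [ 449.24871477 -173.01219682]
decoy top (array([ 451.0760751 , -175.10321937,  127.40319922]), np.float64(0.42939257865909203))
red top (array([606.12915645, -38.41990857, 119.84167437]), np.float64(0.02032604761456448))
pin top (array([ 584.17506935, -217.48991888,  117.88158628]), np.float64(0.0487460641791873))
```

The pin top triangulates to (584,-217,118), matching the fixture fit. The grey decoy at (450,-174) is clear of both grasps.

{"name": "play_rows", "arguments": {
  "motion": [
    [[4.6,-1.7,0,0,0,-1],[9.2,-3.4,0,0,0,-2],[13.8,-5.1,0,0,0,-3],[18.4,-6.8,0,0,0,-3],[23.0,-8.4,0,0,0,-3]]
  ]
}}

```text
time: 1.15
tool_pos: [512.1, -278.3, 218.9]
tcp_rot: [-180.0, 0.0, 21.8]
ft_force: [0.7, -1.4, 0.2]
finger_gap: 85.3
grip_force: 0.0
```

{"name": "play_rows", "arguments": {
  "motion": [
    [[3.0,-1.1,0.5,0,0,0],[5.0,-1.8,1,0,0,0],[5.0,-1.8,1,0,0,0],[5.0,-1.8,1,0,0,0]]
  ]
}}

```text
time: 1.55
tool_pos: [550.3, -244.4, 208.5]
tcp_rot: [-180.0, 0.1, 21.9]
ft_force: [-0.9, 0.0, 0.6]
finger_gap: 85.3
grip_force: 0.0
```

```bash
python3 - <<'E'
from h import *
from bench import sensors, optics
s=sensors.sense(); d=optics.snapshot("wrist"); np.savez("w1.npz",**d,pos=s["tool_pos"],rpy=s["tcp_rot"])
print(s["tool_pos"],s["tcp_rot"],s["joint_pos"])
im=d["pixels"][:,:,::-1].copy()
R,t=wcam(d,s["tool_pos"],s["tcp_rot"]); p=[584.8,-218.7,.3832]
P=fw([[0,0,118],[0,0,83],[0,55,76],[0,80,76],[-22,80,76],[22,80,76],[-92,0,50],[-30,-26,76]],p)
uv=proj(P,d,R,t); print(uv.round(1).tolist())
for u in uv: cv2.drawMarker(im,tuple(int(round(x)) for x in u),(0,0,255),0,8,1)
cv2.imwrite("pics/w1.png",cv2.resize(im,(800,600),interpolation=cv2.INTER_CUBIC))
E
```

```text
[ 550.32381553 -244.39813193  208.46487605] [-1.79955891e+02  6.44719824e-02  2.18872767e+01] [-2.88094486e+01  7.89639838e+00  8.48698128e+01 -2.19731181e-02
  8.73087590e+01  3.93043456e+01]
[[237.0, 133.9], [238.7, 127.1], [176.3, 125.9], [147.7, 125.9], [150.2, 150.6], [145.1, 99.9], [241.1, 211.5], [268.2, 159.3]]
```

View pics/w1.png

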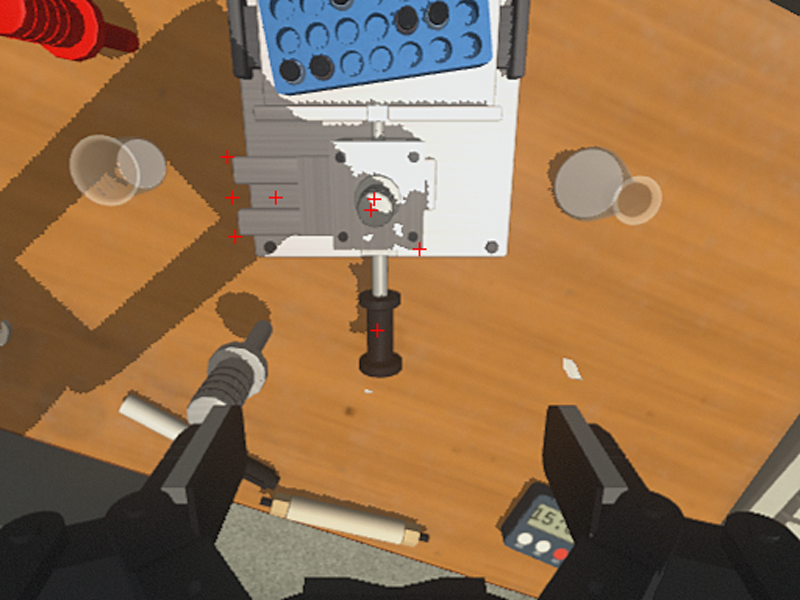

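The wrist view shows the fixture well aligned. The markers sit about 6 px left of the features: ear corners at (233,157) and (239,235), knob axis at x=380. I'll refine with these.

```bash
python3 - <<'E'
from h import *
d=dict(np.load("w1.npz")); R,t=wcam(d,d["pos"],d["rpy"])
pts=np.array([[-22,80,76,239,235],[22,80,76,233,157],[-30,-26,76,424,249],[30,-26,76,421,141],[30,26,76,335,142],[-52,90,10,252,255],[-52,-90,10,506,257],[-116,0,50,380,365],[-68,0,50,380,299],[7,44,76,298,184],[-7,44,76,299,209]],float)
uv=pts[:,3:]/1.5625-.2
f=lambda p:(proj(fw(pts[:,:3],p),d,R,t)-uv).ravel()
q=least_squares(f,[585,-219,.38],loss="soft_l1"); p=q.x; print(p,np.degrees(p[2])); print(f(p).reshape(-1,2).round(1).tolist())
# allow a camera height/scale error
g=lambda p:(proj(fw(pts[:,:3],p)-[0,0,p[3]],d,R,t)-uv).ravel()
q=least_squares(g,[585,-219,.38,0],loss="soft_l1"); print(q.x); print(g(q.x).reshape(-1,2).round(1).tolist())
print(fw([[0,0,0],[0,55,0],[-92,0,50]],p).round(1), proj(fw([[0,0,118]],p),d,R,t)*1.5625)
E
```

```text
[ 5.85464962e+02 -2.20779893e+02  3.78458200e-01] 21.684057608835232
[[-0.2, 0.2], [-1.2, -0.6], [-0.7, 0.4], [2.8, 0.4], [-3.6, -0.5], [1.5, 1.1], [0.8, 0.6], [-0.1, -0.9], [-0.3, -1.4], [0.3, 0.1], [0.6, 0.3]]
[ 5.85322036e+02 -2.20720040e+02  3.78803930e-01  7.96414039e-01]
[[-0.1, 0.1], [-1.0, -0.5], [-0.9, 0.3], [2.6, 0.5], [-3.6, -0.4], [1.7, 1.1], [0.6, 0.5], [-0.1, -1.1], [-0.4, -1.5], [0.4, 0.2], [0.6, 0.2]]
[[ 585.5 -220.8    0. ]
 [ 565.1 -169.7    0. ]
 [ 500.  -254.8   50. ]] [[374.76813063 209.61497001]]
```

{"name": "play_rows", "arguments": {
  "motion": [
    [[4.15,-0.94,0,0,0,0],[4.15,-0.94,2,0,0,0],[4.15,-0.94,4,0,0,0],[4.15,-0.94,5,0,0,0],[4.15,-0.94,5,0,0,0]]
  ]
}}

```text
time: 2.1
tool_pos: [583.9, -221.0, 157.3]
tcp_rot: [-179.9, 0.1, 21.7]
ft_force: [-0.1, 0.4, 0.7]
finger_gap: 85.3
grip_force: 0.0
```

```bash
python3 - <<'E'
from h import *
from bench import sensors, optics
s=sensors.sense(); d=optics.snapshot("wrist"); np.savez("w2.npz",**d,pos=s["tool_pos"],rpy=s["tcp_rot"])
print(s["tool_pos"],s["tcp_rot"])
im=d["pixels"][:,:,::-1].copy()
R,t=wcam(d,s["tool_pos"],s["tcp_rot"]); p=[585.3,-220.3,.3795]
P=fw([[0,0,118],[0,0,76],[-22,80,76],[22,80,76],[-92,0,50],[-30,-26,76],[-7,44,76],[7,44,76]],p)
uv=proj(P,d,R,t); print(uv.round(1).tolist())
for u in uv: cv2.drawMarker(im,tuple(int(round(x)) for x in u),(0,0,255),0,8,1)
cv2.imwrite("pics/w2.png",cv2.resize(im,(800,600),interpolation=cv2.INTER_CUBIC))
E
```

```text
[ 583.89976598 -221.00394638  157.26990929] [-1.79866519e+02  1.37792282e-01  2.17445202e+01]
[[251.2, 208.3], [251.4, 187.7], [150.6, 213.8], [144.8, 159.8], [251.5, 272.0], [283.9, 223.2], [194.9, 196.1], [193.9, 178.9]]
```

View pics/w2.png

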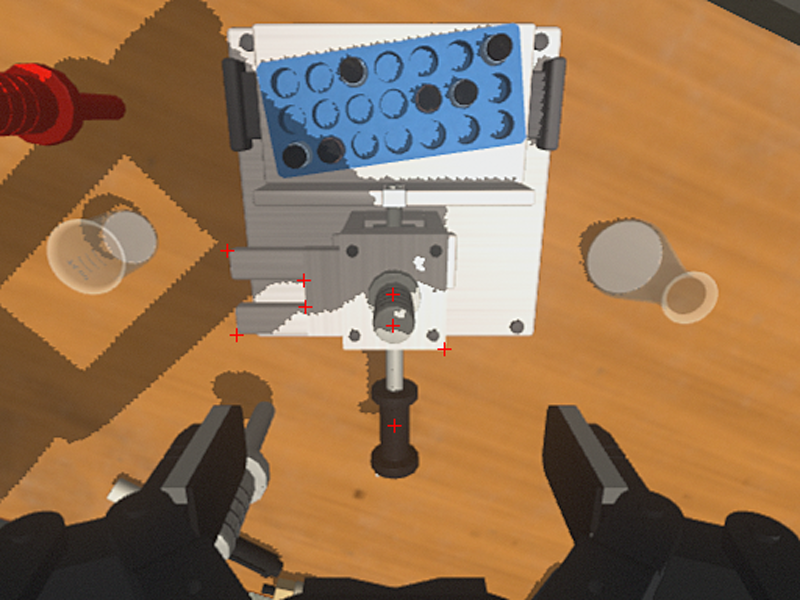

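The markers land on the pin top (393,326), the notch end and the knob, so the fit is good. Now I descend and grip.

{"name": "play_rows", "arguments": {
  "motion": [
    [[0.15,0,2.5,0,0,0],[0.15,0,5.0,0,0,0],[0.15,0,6.7,0,0,0],[0.15,0,6.7,0,0,0],[0.15,0,6.7,0,0,0]]
  ]
}}

```text
time: 2.65
tool_pos: [587.2, -220.4, 93.0]
tcp_rot: [180.0, -0.0, 21.8]
ft_force: [-0.2, 0.0, 0.8]
finger_gap: 85.0
grip_force: 0.0
```

{"name": "play_rows", "arguments": {
  "motion": [
    [[0,0,0,0,0,0],[0,0,0,0,0,0],[0,0,0,0,0,0],[0,0,0,0,0,0],[0,0,0,0,0,0]]
  ],
  "jaw": 0,
  "squeeze": 30
}}

```text
time: 3.15
tool_pos: [587.2, -220.0, 92.5]
tcp_rot: [180.0, -0.0, 21.8]
ft_force: [0.6, 0.8, 3.9]
finger_gap: 15.2
grip_force: 29.2
```

{"name": "play_rows", "arguments": {
  "motion": [
    [[0,0,0,0,0,0],[0,0,0,0,0,0],[0,0,0,0,0,0]]
  ]
}}

```text
time: 3.45
tool_pos: [587.2, -220.0, 92.5]
tcp_rot: [180.0, -0.0, 21.8]
ft_force: [-0.8, 0.3, 4.6]
finger_gap: 15.1
grip_force: 29.4
```

{"name": "play_rows", "arguments": {
  "motion": [
    [[0,0,-0.6,0,0,0],[0,0,-1.8,0,0,0],[0,0,-3.2,0,0,0],[0,0,-4.6,0,0,0],[0,0,-5.6,0,0,0]]
  ],
  "squeeze": 40
}}

```text
time: 3.95
tool_pos: [587.8, -220.5, 150.7]
tcp_rot: [179.9, -0.1, 21.8]
ft_force: [-0.2, 0.3, -0.8]
finger_gap: 13.9
grip_force: 39.0
```

{"name": "play_rows", "arguments": {
  "motion": [
    [[0,0,0,0,0,0],[0,0,0,0,0,0],[0,0,0,0,0,0]]
  ]
}}

```text
time: 4.25
tool_pos: [586.5, -219.8, 147.2]
tcp_rot: [-179.9, 0.1, 21.8]
ft_force: [0.9, 0.9, -1.3]
finger_gap: 14.4
grip_force: 39.0
```

```bash
python3 - <<'E'
from h import *
from bench import sensors, optics
s=sensors.sense(); d=optics.snapshot("wrist"); e=optics.snapshot("side")
print(s["tool_pos"],s["tcp_rot"],s["ft_force"],s["finger_gap"])
a=d["pixels"][100:340,130:370,::-1]; b=e["pixels"][90:210,190:310,::-1]
cv2.imwrite("pics/w3.png",np.hstack([cv2.resize(x,(400,400),interpolation=cv2.INTER_CUBIC) for x in (a,b)]))
E
```

```text
[ 586.52268212 -219.77362091  147.22651245] [-1.79943546e+02  5.29966464e-02  2.18245873e+01] [ 0.88588794  0.89518972 -1.27457872] 14.448873692308812
```

View pics/w3.png

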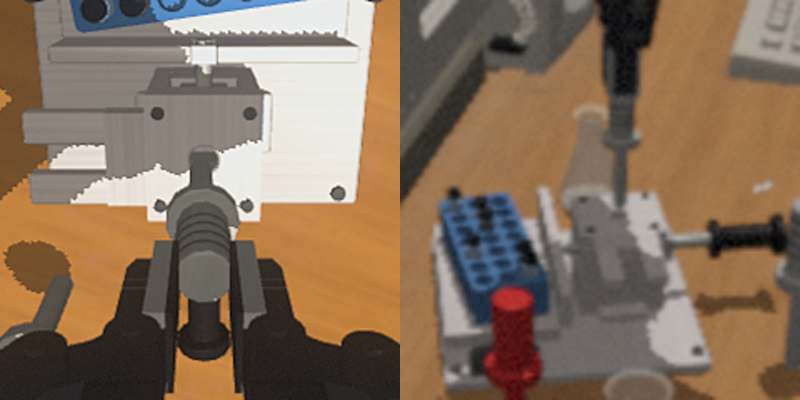

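The pin is in hand and clear of the bore: its foot is at about (204,170) in the left crop, above the bore mouth. Now I move 55 mm along fixture +y.

{"name": "play_rows", "arguments": {
  "motion": [
    [[0,-0.5,-0.5,0,0,0],[0,-2.0,-0.5,0,0,0],[0,-3.7,-0.5,0,0,0],[0,-5.2,-0.5,0,0,0],[0,-5.5,-0.5,0,0,0]]
  ]
}}

```text
time: 4.85
tool_pos: [566.0, -166.7, 153.2]
tcp_rot: [-180.0, -0.0, 21.9]
ft_force: [0.5, -0.2, -1.4]
finger_gap: 14.2
grip_force: 39.1
```

{"name": "play_rows", "arguments": {
  "motion": [
    [[0,0,0,0,0,0],[0,0,0,0,0,0],[0,0,0,0,0,0]]
  ]
}}

```text
time: 5.15
tool_pos: [566.7, -169.5, 153.2]
tcp_rot: [180.0, -0.0, 21.8]
ft_force: [-0.0, 0.5, -0.4]
finger_gap: 14.7
grip_force: 39.1
```

```bash
python3 - <<'E'
from h import *
from bench import sensors, optics
s=sensors.sense(); d=optics.snapshot("wrist"); e=optics.snapshot("side")
print(s["tool_pos"],s["tcp_rot"],s["ft_force"],s["finger_gap"])
a=d["pixels"][100:340,130:370,::-1]; b=e["pixels"][90:210,190:310,::-1]
cv2.imwrite("pics/w4.png",np.hstack([cv2.resize(x,(400,400),interpolation=cv2.INTER_CUBIC) for x in (a,b)]))
E
```

```text
[ 566.73467249 -169.45797267  153.17939799] [ 1.79982584e+02 -6.35036701e-03  2.17984960e+01] [-0.01842786  0.51817607 -0.42167335] 14.6867021312785
```

View pics/w4.png

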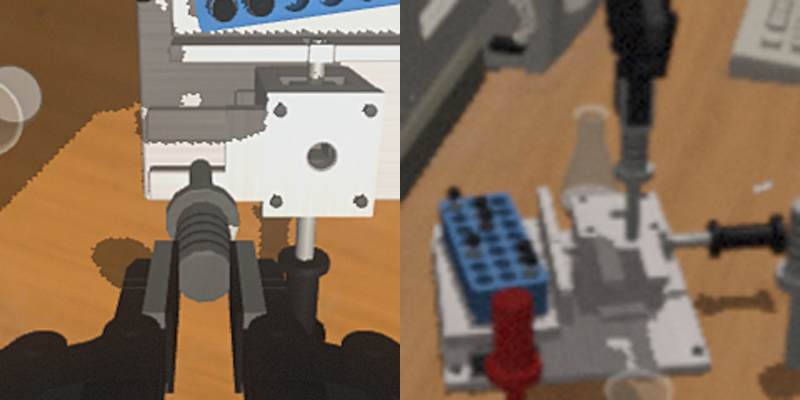

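The pin hangs upright above the slot: foot at about (201,166), bore at (321,155), notch end at (226,142..168). I'll compute the offset by projection.

```bash
python3 - <<'E'
from h import *
from bench import optics
d=optics.snapshot("wrist"); np.savez("w4.npz",**d)
pos=[566.73,-169.46,153.18]; R,t=wcam(d,pos,[180,0,21.8])
c=lambda u,v:np.array([u*.6+130,v*.6+100])-.2
for n,z,uv in (("bore",76,c(321,156)),("foot",88.7,c(201,166)),("flange",143.7,c(203,209)),("top",178.7,c(204,274)),("notchend1",76,c(226,142)),("notchend2",76,c(226,169)),("houseLL",76,c(258,211)),("houseLR",76,c(378,216)),("houseUR",76,c(385,95))):
    x=least_squares(lambda p:proj([[p[0],p[1],z]],d,R,t)[0]-uv,[570,-170]).x
    q=x-[585.3,-220.3]; th=.3795; print(n,x.round(1),"fix",(np.cos(th)*q[0]+np.sin(th)*q[1]).round(1),(-np.sin(th)*q[0]+np.cos(th)*q[1]).round(1))
cv2.imwrite("pics/w5.png",cv2.resize(d["pixels"][160:240,200:340,::-1],(770,440),interpolation=cv2.INTER_CUBIC))
E
```

```text
bore [ 585.6 -220.4] fix 0.2 -0.2
foot [ 565.  -169.4] fix -0.0 54.8
flange [ 569.9 -168.5] fix 4.9 53.8
top [ 566.3 -170.3] fix 0.8 53.5
notchend1 [ 575.6 -177.4] fix 6.9 43.5
notchend2 [ 563.5 -182.4] fix -6.2 43.3
houseLL [ 549.5 -204.7] fix -27.5 27.8
houseLR [ 568.3 -258.8] fix -30.0 -29.4
houseUR [ 621.8 -234.1] fix 28.8 -26.4
```

View pics/w5.png

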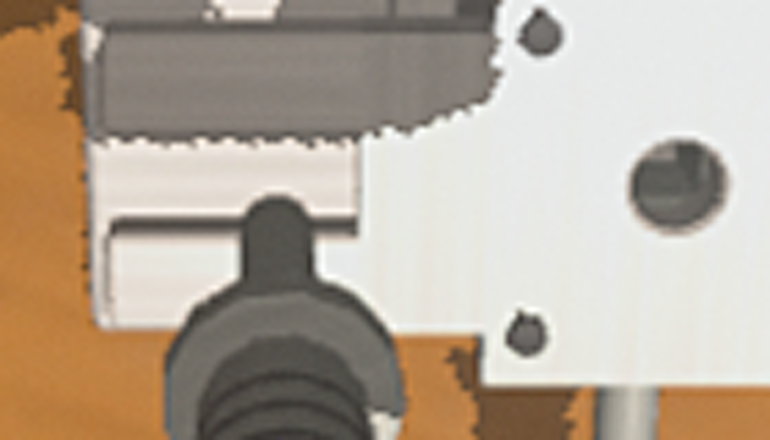

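The foot computes to fixture (0,54.8), centred over the slot. I lower it in two stages, checking force.

{"name": "play_rows", "arguments": {
  "motion": [
    [[0,0,0.8,0,0,0],[0,0,1.8,0,0,0],[0,0,2.8,0,0,0],[0,0,2.8,0,0,0]]
  ]
}}

```text
time: 5.7
tool_pos: [564.9, -168.3, 122.1]
tcp_rot: [-179.8, 0.2, 21.8]
ft_force: [-1.2, 0.1, -1.2]
finger_gap: 14.6
grip_force: 39.1
```

{"name": "play_rows", "arguments": {
  "motion": [
    [[0,0,1.0,0,0,0],[0,0,2.0,0,0,0],[0,0,2.7,0,0,0],[0,0,3.0,0,0,0],[0,0,3.0,0,0,0]]
  ]
}}

```text
time: 6.2
tool_pos: [566.1, -168.8, 94.3]
tcp_rot: [-180.0, 0.1, 21.8]
ft_force: [-0.7, -0.5, -1.6]
finger_gap: 14.6
grip_force: 39.1
```

{"name": "play_rows", "arguments": {
  "motion": [
    [[0,0,0.1,0,0,0],[0,0,0.2,0,0,0],[0,0,0.2,0,0,0]]
  ]
}}

```text
time: 6.5
tool_pos: [566.8, -169.0, 93.4]
tcp_rot: [180.0, -0.0, 21.8]
ft_force: [0.3, -0.6, -1.7]
finger_gap: 13.9
grip_force: 39.1
```

{"name": "play_rows", "arguments": {
  "motion": [
    [[0,0,0.1,0,0,0],[0,0,0.1,0,0,0]]
  ]
}}

```text
time: 6.7
tool_pos: [567.0, -169.0, 92.6]
tcp_rot: [180.0, -0.0, 21.8]
ft_force: [0.5, 0.8, 1.7]
finger_gap: 14.2
grip_force: 39.4
```

{"name": "play_rows", "arguments": {
  "motion": [
    [[0,0,0,0,0,0],[0,0,0,0,0,0],[0,0,0,0,0,0],[0,0,0,0,0,0],[0,0,0,0,0,0]]
  ],
  "jaw": 0.7
}}

```text
time: 7.2
tool_pos: [566.5, -169.0, 92.0]
tcp_rot: [-180.0, 0.0, 21.8]
ft_force: [0.1, 0.1, -0.6]
finger_gap: 59.8
grip_force: 0.0
```

{"name": "play_rows", "arguments": {
  "motion": [
    [[0,0,-1.5,0,0,0],[0,0,-4,0,0,0],[0,0,-7,0,0,0],[0,0,-9,0,0,0],[0,0,-9,0,0,0]]
  ]
}}

```text
time: 7.7
tool_pos: [569.1, -169.9, 187.7]
tcp_rot: [179.7, -0.3, 21.8]
ft_force: [0.7, -0.4, -0.5]
finger_gap: 59.8
grip_force: 0.0
```

```bash
python3 - <<'E'
from h import *
from bench import sensors, optics
s=sensors.sense(); d=optics.snapshot("wrist"); e=optics.snapshot("side")
print(s["tool_pos"],s["tcp_rot"],s["joint_pos"])
R,t=wcam(d,s["tool_pos"],s["tcp_rot"])
P=fw([[0,55,118],[-92,0,50],[-116,0,50]],[585.3,-220.3,.3795]); print(P.round(1),((proj(P,d,R,t)-[110,100])/.6).round())
a=d["pixels"][100:340,110:350,::-1]; b=e["pixels"][110:210,190:290,::-1]
cv2.imwrite("pics/w6.png",np.hstack([cv2.resize(x,(400,400),interpolation=cv2.INTER_CUBIC) for x in (a,b)]))
E
```

```text
[ 569.0624439  -169.89151657  187.74929698] [179.68803414  -0.3313424   21.82955307] [-2.15691960e+01  6.65062890e+00  8.83894221e+01  9.85807260e-04
  8.45048573e+01  4.66020624e+01]
[[ 564.9 -169.2  118. ]
 [ 499.8 -254.4   50. ]
 [ 477.6 -263.3   50. ]] [[230. 167.]
 [320. 269.]
 [318. 302.]]
```

View pics/w6.png

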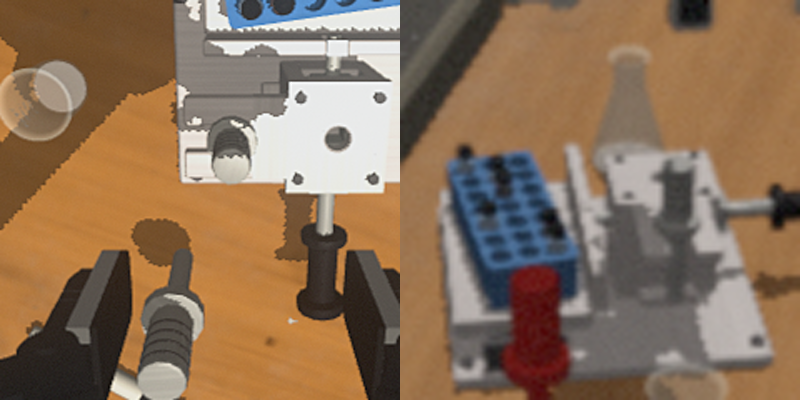

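The pin top is at (231,166), where (230,167) was predicted, so it hangs in the notch; the knob is at (322,270). Now I move over the knob.

{"name": "play_rows", "arguments": {
  "motion": [
    [[-3,1.7,0,0,0,0],[-6,3.5,0,0,0,0],[-9.4,5.4,0,0,0,0],[-9.4,5.4,0,0,0,0],[-9.4,5.4,0,0,0,0]]
  ]
}}

```text
time: 8.3
tool_pos: [498.4, -254.2, 180.8]
tcp_rot: [-179.9, 0.1, 21.7]
ft_force: [0.2, -0.2, 0.1]
finger_gap: 59.9
grip_force: 0.0
```

{"name": "play_rows", "arguments": {
  "motion": [
    [[0,0,2,0,0,0],[0,0,4,0,0,0],[0,0,6,0,0,0],[0,0,7,0,0,0],[0,0,7,0,0,0]]
  ]
}}

```text
time: 8.8
tool_pos: [498.4, -252.3, 109.7]
tcp_rot: [-179.8, 0.1, 21.9]
ft_force: [-0.4, -0.3, 0.5]
finger_gap: 60.2
grip_force: 0.0
```

{"name": "play_rows", "arguments": {
  "motion": [
    [[0,0,0,0,0,0],[0,0,0,0,0,0]]
  ]
}}

```text
time: 9.0
tool_pos: [500.3, -254.2, 113.4]
tcp_rot: [179.9, -0.1, 21.8]
ft_force: [0.1, 0.2, 0.4]
finger_gap: 59.7
grip_force: 0.0
```

{"name": "play_rows", "arguments": {
  "motion": [
    [[0,0,2.5,0,0,0],[0,0,5,0,0,0],[0,0,7,0,0,0],[0,0,8,0,0,0],[0,0,8,0,0,0]]
  ]
}}

```text
time: 9.5
tool_pos: [498.8, -253.7, 31.3]
tcp_rot: [-179.9, 0.1, 21.8]
ft_force: [0.1, 0.0, -1.0]
finger_gap: 60.1
grip_force: 0.0
```

{"name": "play_rows", "arguments": {
  "motion": [
    [[0,0,0,0,0,0],[0,0,0,0,0,0],[0,0,0,0,0,0],[0,0,0,0,0,0],[0,0,0,0,0,0]]
  ],
  "jaw": 0,
  "squeeze": 60
}}

```text
time: 10.0
tool_pos: [502.1, -255.9, 36.2]
tcp_rot: [179.7, -0.2, 21.8]
ft_force: [-0.9, 1.3, 16.7]
finger_gap: -0.0
grip_force: 9.5
```

{"name": "play_rows", "arguments": {
  "motion": [
    [[0,0,0,0,0,0],[0,0,0,0,0,0],[0,0,0,0,0,0]]
  ]
}}

```text
time: 10.3
tool_pos: [502.2, -255.9, 36.2]
tcp_rot: [179.7, -0.2, 21.8]
ft_force: [-3.0, 0.7, 16.9]
finger_gap: -0.4
grip_force: 9.0
```

The fingers shut completely (gap 0) with 17 N pushing up, so they missed the neck. Before moving again I'll check the real fingertip location against the saved wrist picture.

```bash
python3 - <<'E'
from h import *
d=dict(np.load("w2.npz")); M=np.linalg.inv(d["T_tool_cam"])
for z in (0,-13,-25,-35):
  for x in (11,-11):
    print(z,x,(proj([[x,42.6,z],[x,-42.6,z]],d,M[:3,:3],M[:3,3])*1.5625).round().tolist())
# knob column in w2: dark pixels right around the knob
P=fw([[-92,0,50],[-68,0,50],[-116,0,50],[-92,9,50],[-92,-9,50]],[585.3,-220.3,.3795]); R,t=wcam(d,d["pos"],d["rpy"])
uv=proj(P,d,R,t); print(uv.round(1).tolist())
g=cv2.cvtColor(d["pixels"],cv2.COLOR_RGB2GRAY); u=int(round(uv[0,0])); 
print("col",g[232:312,u].tolist()); v=int(round(uv[0,1])); print("row",g[v,u-25:u+25].tolist())
E
```

```text
0 11 [[517.0, 343.0], [268.0, 343.0]]
0 -11 [[512.0, 400.0], [273.0, 400.0]]
-13 11 [[526.0, 360.0], [259.0, 360.0]]
-13 -11 [[520.0, 420.0], [264.0, 420.0]]
-25 11 [[535.0, 378.0], [249.0, 377.0]]
-25 -11 [[529.0, 441.0], [255.0, 441.0]]
-35 11 [[544.0, 394.0], [240.0, 394.0]]
-35 -11 [[537.0, 461.0], [247.0, 460.0]]
[[251.5, 272.0], [251.5, 249.2], [251.5, 293.6], [241.9, 272.0], [261.1, 272.0]]
col [198, 198, 198, 199, 198, 198, 197, 198, 195, 196, 192, 194, 194, 193, 194, 195, 201, 183, 109, 46, 43, 44, 42, 51, 62, 62, 60, 56, 58, 52, 58, 57, 54, 57, 57, 55, 57, 57, 55, 56, 55, 57, 57, 53, 55, 58, 56, 56, 54, 53, 57, 56, 53, 53, 56, 57, 54, 56, 54, 54, 54, 54, 61, 49, 44, 43, 41, 40, 58, 54, 55, 51, 52, 42, 100, 144, 149, 149, 148, 147]
row [136, 133, 131, 133, 133, 135, 135, 137, 136, 137, 137, 137, 135, 135, 139, 121, 64, 41, 47, 49, 49, 49, 53, 50, 52, 55, 54, 56, 52, 51, 55, 53, 50, 45, 63, 111, 138, 131, 131, 132, 133, 135, 136, 139, 138, 141, 141, 143, 143, 144]
```

The saved picture puts the open fingertips about 37 mm behind the TCP, not 13. The shut fingers resting on the neck top (z 59) with the TCP at 36 give the same ~23 mm offset. So the real fingers end about 23 mm short of the nominal TCP. I'll lift, reopen and go 23 mm deeper, which stays clear of the table in either case.

{"name": "play_rows", "arguments": {
  "motion": [
    [[0,0,-1.5,0,0,0],[0,0,-3.0,0,0,0],[0,0,-3.0,0,0,0],[0,0,-3.0,0,0,0]]
  ]
}}

```text
time: 10.7
tool_pos: [499.8, -254.3, 62.7]
tcp_rot: [179.9, -0.0, 21.8]
ft_force: [0.3, -0.4, -0.3]
finger_gap: -0.1
grip_force: 0.0
```

{"name": "play_rows", "arguments": {
  "motion": [
    [[0,0,0,0,0,0],[0,0,0,0,0,0],[0,0,0,0,0,0],[0,0,0,0,0,0],[0,0,0,0,0,0]]
  ],
  "jaw": 0.7
}}

```text
time: 11.2
tool_pos: [499.3, -254.0, 61.8]
tcp_rot: [-180.0, 0.0, 21.8]
ft_force: [-0.5, 0.7, -0.1]
finger_gap: 59.7
grip_force: 0.0
```

```bash
python3 - <<'E'
from h import *
from bench import sensors, optics
s=sensors.sense(); d=optics.snapshot("wrist"); e=optics.snapshot("side"); S=dict(np.load("side0.npz"))
print(s["tool_pos"],s["tcp_rot"],s["finger_gap"])
np.savez("w7.npz",**d,pos=s["tool_pos"],rpy=s["tcp_rot"]); np.savez("s7.npz",**e)
p=[585.3,-220.3,.3795]
# has the hanging pin's picture in the wrist view its top where predicted? flask/beaker patches unchanged in the side view?
R,t=wcam(d,s["tool_pos"],s["tcp_rot"]); uv=proj(fw([[0,55,118],[-92,0,50]],p),d,R,t); print(uv.round(1).tolist())
g=cv2.cvtColor(d["pixels"],cv2.COLOR_RGB2GRAY)
u,v=uv[1].round().astype(int); print("row",g[v,u-25:u+25].tolist()); print("col",g[v-50:v+50:2,u].tolist())
E
```

```text
[ 499.26096593 -253.95703777   61.84730828] [-1.79981037e+02  1.27687558e-02  2.18243438e+01] 59.69089449998886
[[68.3, 45.5], [252.2, 228.1]]
row [132, 132, 131, 128, 129, 129, 130, 126, 123, 126, 111, 61, 29, 34, 32, 35, 34, 41, 38, 39, 40, 37, 38, 36, 38, 39, 38, 37, 36, 35, 33, 37, 38, 37, 38, 37, 35, 36, 35, 36, 28, 76, 124, 137, 131, 133, 132, 129, 131, 133]
col [105, 103, 104, 104, 103, 80, 32, 35, 37, 34, 36, 42, 36, 36, 37, 39, 35, 32, 38, 36, 36, 33, 36, 37, 37, 39, 36, 40, 37, 36, 36, 38, 35, 37, 56, 52, 51, 54, 54, 55, 54, 54, 56, 49, 37, 39, 41, 48, 53, 54]
```

{"name": "play_rows", "arguments": {
  "motion": [
    [[0,0,1.5,0,0,0],[0,0,3.0,0,0,0],[0,0,4.3,0,0,0],[0,0,5.0,0,0,0],[0,0,5.0,0,0,0]]
  ]
}}

```text
time: 11.8
tool_pos: [497.9, -253.1, 9.8]
tcp_rot: [-179.8, 0.1, 21.8]
ft_force: [0.7, -0.8, -0.7]
finger_gap: 59.7
grip_force: 0.0
```

{"name": "play_rows", "arguments": {
  "motion": [
    [[0,0,0,0,0,0],[0,0,0,0,0,0],[0,0,0,0,0,0],[0,0,0,0,0,0],[0,0,0,0,0,0]]
  ],
  "jaw": 0,
  "squeeze": 60
}}

```text
time: 12.3
tool_pos: [499.9, -254.3, 13.0]
tcp_rot: [179.9, -0.0, 21.8]
ft_force: [-1.2, 1.1, 6.5]
finger_gap: 16.4
grip_force: 58.5
```

{"name": "play_rows", "arguments": {
  "motion": [
    [[0,0,0,0,0,0],[0,0,0,0,0,0],[0,0,0,0,0,0]]
  ]
}}

```text
time: 12.6
tool_pos: [500.0, -254.3, 13.0]
tcp_rot: [179.9, -0.1, 21.8]
ft_force: [-1.7, 1.6, 5.0]
finger_gap: 15.7
grip_force: 58.5
```

The knob is gripped (gap 16 mm, 58 N). Now I pull back.

{"name": "play_rows", "arguments": {
  "motion": [
    [[-0.5,0,0,0,0,0],[-1.0,0,0,0,0,0],[-1.5,0,0,0,0,0],[-2.0,0,0,0,0,0],[-2.5,0,0,0,0,0]]
  ]
}}

```text
time: 13.1
tool_pos: [478.3, -263.1, 13.1]
tcp_rot: [179.9, -0.2, 21.8]
ft_force: [8.8, 4.6, 0.5]
finger_gap: 16.0
grip_force: 58.4
```

{"name": "play_rows", "arguments": {
  "motion": [
    [[0,0,0,0,0,0],[0,0,0,0,0,0],[0,0,0,0,0,0]]
  ]
}}

```text
time: 13.4
tool_pos: [478.5, -263.0, 13.1]
tcp_rot: [179.9, -0.2, 21.8]
ft_force: [8.6, 3.8, 2.7]
finger_gap: 16.2
grip_force: 58.5
```

```bash
python3 - <<'E'
from h import *
from bench import sensors, optics
s=sensors.sense(); e=optics.snapshot("side"); t=optics.snapshot("top"); np.savez("s8.npz",**e); np.savez("t8.npz",**t); S0=dict(np.load("side0.npz"))
w=optics.snapshot("wrist"); np.savez("w8.npz",**w,pos=s["tool_pos"],rpy=s["tcp_rot"])
pos=np.array(s["tool_pos"]); q=pos[:2]-[585.3,-220.3]; th=.3795
print(pos,s["tcp_rot"],s["ft_force"],s["finger_gap"],s["grip_force"],"fix x",np.cos(th)*q[0]+np.sin(th)*q[1])
# knob's front/rear flanges along the axis in the side view, before and now
p=[585.3,-220.3,.3795]
for n,im in (("0",S0),("8",e)):
    g=cv2.cvtColor(im["pixels"],cv2.COLOR_RGB2GRAY).astype(np.float32)
    xs=np.arange(-150,-28,2.); uv=proj(fw(np.c_[xs,0*xs,0*xs+50],p),S0).astype(np.float32)
    v=cv2.remap(g,uv[:,0],uv[:,1],cv2.INTER_LINEAR).ravel(); print(n,dict(zip(xs.astype(int).tolist(),v.round().astype(int).tolist())))
# pin in notch in wrist view; brightness not needed: predicted spot
R,tt=wcam(w,s["tool_pos"],s["tcp_rot"]); print(proj(fw([[0,55,118],[0,55,83]],p),w,R,tt))
# patches that changed in the side view around flask and beaker
for n,X in (("flask",[0,-140,40]),("beaker",[0,150,25]),("pin",[0,55,100]),("decoy",None)):
    c=proj(fw([X],p) if X else [[450,-174,70]],S0)[0].astype(int); sl=np.s_[c[1]-22:c[1]+22,c[0]-22:c[0]+22]
    print(n,c,cv2.absdiff(S0["pixels"][sl],e["pixels"][sl]).mean())
E
```

```text
[ 478.45013845 -263.01052265   13.12858447] [179.89617267  -0.23959126  21.83139209] [8.59170498 3.84286186 2.68163722] 16.15108755549417 58.51722478866577 fix x -115.06986498287085
0 {-150: 59, -148: 59, -146: 61, -144: 61, -142: 62, -140: 64, -138: 67, -136: 64, -134: 62, -132: 58, -130: 56, -128: 57, -126: 57, -124: 56, -122: 48, -120: 36, -118: 25, -116: 20, -114: 12, -112: 18, -110: 25, -108: 28, -106: 25, -104: 24, -102: 26, -100: 21, -98: 24, -96: 27, -94: 25, -92: 28, -90: 32, -88: 27, -86: 22, -84: 20, -82: 22, -80: 24, -78: 25, -76: 24, -74: 23, -72: 23, -70: 25, -68: 58, -66: 88, -64: 108, -62: 116, -60: 120, -58: 120, -56: 120, -54: 124, -52: 128, -50: 130, -48: 131, -46: 131, -44: 130, -42: 124, -40: 111, -38: 97, -36: 87, -34: 86, -32: 105, -30: 140}
8 {-150: 65, -148: 65, -146: 67, -144: 66, -142: 67, -140: 69, -138: 68, -136: 70, -134: 70, -132: 66, -130: 62, -128: 59, -126: 56, -124: 47, -122: 31, -120: 22, -118: 24, -116: 32, -114: 52, -112: 68, -110: 65, -108: 48, -106: 27, -104: 20, -102: 19, -100: 16, -98: 19, -96: 22, -94: 26, -92: 39, -90: 62, -88: 80, -86: 86, -84: 87, -82: 87, -80: 89, -78: 89, -76: 88, -74: 88, -72: 89, -70: 91, -68: 98, -66: 102, -64: 110, -62: 121, -60: 131, -58: 130, -56: 130, -54: 127, -52: 127, -50: 123, -48: 117, -46: 111, -44: 109, -42: 108, -40: 104, -38: 99, -36: 94, -34: 89, -32: 113, -30: 148}
[[-143.10971414 -162.87659482]
 [  19.96214246  -64.16270801]]
flask [246 137] 13.90358126721763
beaker [265 210] 20.102617079889807
pin [258 156] 19.74173553719008
decoy [310 174] 18.018767217630852
```

The TCP moved 23 mm, the rear flange in the side view moved from -68 to -91 mm, and the pull is 9.4 N, as the spring predicts at 23 mm. So the grip isn't slipping. I'll add a little more pull, hold, then hand in.

{"name": "play_rows", "arguments": {
  "motion": [
    [[-0.1,0,0,0,0,0],[-0.15,0,0,0,0,0],[-0.15,0,0,0,0,0],[-0.15,0,0,0,0,0],[-0.15,0,0,0,0,0]]
  ]
}}

```text
time: 14.05
tool_pos: [477.2, -263.5, 13.1]
tcp_rot: [179.9, -0.2, 21.8]
ft_force: [8.6, 4.7, 0.8]
finger_gap: 15.9
grip_force: 58.5
```

```bash
python3 - <<'E'
from bench import sensors, job
s=sensors.sense(); print(s["tool_pos"],s["ft_force"],s["grip_force"],s["time"])
print(job.hand_in())
E
```

```text
[ 477.15021523 -263.52133167   13.11596443] [8.59403306 4.6588709  0.76880566] 58.48183572292328 14.05
the job is handed in; nothing more can be done
None
```

The job is handed in at 14.05 s, with no verdict returned: the lock pin hangs released in the notch, and the gripper is holding the knob about 24 mm back at 58 N; I did not separately check the carriage, flask or beaker at the end.

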